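# Square up the nameplate blanks and close the drill jig

### The arm

A 6-joint arm with a two-finger parallel gripper is mounted at the origin on the work surface. World frame = base frame: x ahead of the robot, y to its left, z up, the work surface at z = 0. Lengths are in m, angles in rad, forces in N, time in s.
With the tool pointing down it reaches from about 0.25 to 0.725 m from the base axis. Payload 4 kg.
Tool frame: the origin (TCP) lies between the finger pads, 19 mm behind the fingertips; this is the grasp point; z points along the fingers, y is the line along which they close (so a half turn about z gives the same grasp; the last joint's range is limited). The gripper opens to 85 mm and grips with 20 to 120 N. Pads are 22 mm wide; open, the fingers measure 114 mm over their backs; the gripper's body (76 mm by 85 mm) begins 54 mm behind the grasp point. The pads swing forward as they close: fully open they stand 13 mm farther back than shut.
Start: joints at [-1.273, 0.241, 0.005, 1.335, 0, 1.571], TCP at [0.147, -0.478, 0.25] pointing down, gripper open.
Joint ranges: [-2.72, 2.72], [-1.05, 1.87], [-1.09, 1.28], [-1.99, 2.15], [-1.42, 1.44], [-3.14, 3.14]. Speed limits (rad/s): [2.79, 2.79, 3.14, 3.14, 3.14, 3.14].

### API

Orientations are given as a unit quaternion [x, y, z, w].
In Python, from workcell import bot gives the robot as it stands.
- The arm moves only by the shell command python3 jog.py 'ROWS'. ROWS is a JSON list of rows, 1 to 10 of them, each of 7 numbers: a rotation vector rx, ry, rz in rad, then dx, dy, dz in m, then the finger opening in m; each row is the pose to reach, as a shift and turn from the pose commanded when the command began, along the tool's axes at that moment; what a row does not reach only later rows make up. A row lasts 1/8 s, in which the tool goes at most 0.0625 m and 0.188 rad, less where a joint would pass 70% of its speed; a pose out of reach is approached as far as the arm can. The fingers move at their own pace and stop on an object; the grip force is fixed at half the most. Time passes only in rows, so rows that do not move let the fingers close. It prints the time, the measured TCP pose, the force, the opening and the grip force at its end.
- bot.get_obs(): the state, without advancing time (a new reading comes with each control period).
- bot.camera(name): name is "scene" or "top" or "wrist"; returns the picture (420x560x3 uint8, red, green, blue); there is no depth.
- bot.calibration(name): a dict with "mtx" (3x3 intrinsics, pixels), "k1" (the pictures are not rectified: a ray, as slopes to the right and down, at radius r is drawn at 1 + k1 r^2 times it, then the intrinsics apply), "R" (3x3) and "t" (3): a world point X has camera coordinates R X + t. Camera axes: x right, y down, z forward; pixel columns grow to the right and rows downward; lengths in m; the calibration is good to about 2 mm. A picture is of the moment at which its call begins: read the wrist's pose just before it. calibration takes no time and is no camera call; for the wrist camera it gives the pose at the moment of the call.
- bot.job_done(): hands the job in; it is judged then, once.
The state is a dict: "clock": time; "joint_pos": joint angles; "joint_vel": joint speeds; "tau": joint torques, N m; "eef_pos": TCP position; "tool_rot": TCP orientation; "ft_force": force on the tool from outside, world axes, zero at the start; "ft_torque": the same for the moment, N m; "grip_width": finger opening in m; "grasp_force": force on a finger pad.
Only numpy, scipy, OpenCV 4.12 (cv2) and the standard library are available. Lean on these libraries where they do the work, as an engineer would, in place of code of your own. Each camera call takes 0.05 s, during which the arm holds its last target. There are 200 camera calls.

### The job

Tap the stack of three brass nameplate blanks in the drill jig until their edges line up and they sit against both the back and the side fence. Then take the jig cover by its handle, slide its tongue in under the steel lip until its hole drops onto the hidden locating pin, and press it down firmly on the blanks, ready for drilling. Finish while still gripping the handle and pressing the cover down (do not let go), and leave the other things on the bench where they are.

Things in the scene. Friction and masses are not known exactly. Their poses are not given: they have to be found in the camera images.
- jig: Drill jig fixed to the bench: grey base plate 180 x 120 x 20 mm with steel fences. Origin: underside of the base, below the centre of the place where the stack belongs; x points from the open front to the back fence, y to the side fence, z up. In this frame the base spans x -80..100, y -72..48 mm; its top, the nest floor, is at z 20. The -x and -y sides are open.
- nest (a point): Point on the jig's nest floor, at jig x 0, y 0, z 20 mm: where the centre of the lowest blank belongs. Axes as the jig.
- back_fence (a point): Top front edge of the back fence (jig x 40, y 0, z 33 mm). The steel fence spans jig x 40..98, y -52..48 mm, top at z 33; the blanks stop at its front face x = 40.
- side_fence (a point): Top inner edge of the side fence (jig x -2, y 32, z 33 mm). The fence spans jig x -37..33, y 32..44 mm, top at z 33; the blanks stop at its face y = 32.
- pin (a point): Point on the axis of the locating pin at jig x 66, y 0, z 35 mm, where the hole's lower mouth is when the cover is seated. The pin, 10 mm dia with a tapered tip, stands on the back fence, hidden under the lip; its top is at jig z 43 mm.
- lip (a point): Middle of the front edge of the steel lip's underside (jig x 52, y 0, z 58 mm). The lip is a roof over jig x 52..98, y -35..35, z 58..63 mm, on side posts with inner faces at y = -27 and +27 (x 52..98) and a back stop with its face at x 90. It is open to -x only.
- cover: Loose jig cover, 0.2 to 0.45 kg, on the bench, handle up. Aluminium plate 92 (x) x 84 (y) x 8 mm; a tongue 46 mm wide with a narrowing nose reaches x = 86 mm. Origin: centre of the plate's underside; x to the tongue, z up. Seated, its axes match the jig's, its origin is over the nest and its underside lies on the top blank at jig z 35 (the back fence is 2 mm lower).
- cover_hole (a point): Centre of the lower mouth of the 14 mm through hole in the cover's tongue (cover x 66, y 0, z 0 mm). With the underside level between jig z 43 and 50 mm the tongue passes over the pin and under the lip; when the hole is over the pin the cover can drop 8 mm.
- handle (a point): Middle of the cover's wooden bar handle, 60 (cover x) x 24 (cover y) x 34 mm high, standing on the plate from 8 to 42 mm above the underside; this point is 25 mm above the underside. Grip it across its 24 mm width.
- blank1: The lowest of three loose brass nameplate blanks stacked on the nest floor, each 80 (along its x) x 64 (y) x 5 mm, about 0.2 kg. Origin: centre of its underside; its x lies roughly along the jig's x. At the start the stack is askew, its edges up to 35 mm short of each fence.
- blank2: The middle of three loose brass nameplate blanks stacked on the nest floor, each 80 (along its x) x 64 (y) x 5 mm, about 0.2 kg. Origin: centre of its underside; its x lies roughly along the jig's x. At the start the stack is askew, its edges up to 35 mm short of each fence.
- blank3: The top of three loose brass nameplate blanks stacked on the nest floor, each 80 (along its x) x 64 (y) x 5 mm, about 0.2 kg. Origin: centre of its underside; its x lies roughly along the jig's x. At the start the stack is askew, its edges up to 35 mm short of each fence.
- brush: Bystander, loose, not part of the job: paint brush lying flat.
- tin: Bystander, loose, not part of the job: round paint tin with label, 84 dia x 100 mm.
- plinth: Bystander, loose, not part of the job: small stepped turned plinth, dark glossy brown, 110 dia x 75 mm.
- jar: Bystander, loose, not part of the job: amber jar with black cap, 64 dia x 75 mm.
- sanding_block: Bystander, loose, not part of the job: cork sanding block, 70 x 45 x 30 mm.
- screwdriver: Bystander, loose, not part of the job: screwdriver lying flat.
- cup: Bystander, loose, not part of the job: white plastic cup, 74 dia x 85 mm.

How it is judged:
By the outcome, as a careful person would: the job done as asked, in the order asked, and still so for the second after the job is handed in, while the arm keeps its last pose, push and grip.
It also fails if it takes over 72 s, if anything falls off the work surface, if the arm or the gripper's body presses on something with over 40 N, if the wrist force passes 120 N, or if a joint passes its speed limit or range.

## Working session

There is one attempt and no reset: what is moved stays moved. The work goes in short steps, Python scripts to look and compute and a shell command to move; the robot and the scene stay as the last step left them, time stands still between calls to the robot, and variables do not carry over. Pictures are saved under pics/ and viewed, at most 10 in all, crops included, and the job is handed in when it is done.

```bash
ls; mkdir -p pics; python3 - <<'E'
from workcell import bot
import cv2
for n in("top","scene"):
    im=bot.camera(n);cv2.imwrite(f"pics/{n}0.png",cv2.resize(im[:,:,::-1],(784,588)))
    c=bot.calibration(n);print(n,c)
o=bot.get_obs();print(o['eef_pos'],o['tool_rot'],o['clock'])
E
```

```text
jog.py
pics
workcell.py
top {'mtx': array([[388.64608748,   0.        , 281.43005149],
       [  0.        , 388.64608748, 210.27759408],
       [  0.        ,   0.        ,   1.        ]]), 'k1': -0.02631623191580093, 'R': array([[-2.06511489e-02, -9.99783759e-01, -2.44245091e-03],
       [-9.96249024e-01,  2.07833461e-02, -8.39996074e-02],
       [ 8.40322055e-02,  6.98600937e-04, -9.96462794e-01]]), 't': array([0.03480725, 0.57383638, 1.08477004])}
scene {'mtx': array([[462.88445006,   0.        , 276.54103526],
       [  0.        , 462.88445006, 207.65646551],
       [  0.        ,   0.        ,   1.        ]]), 'k1': -0.08759765066709356, 'R': array([[ 0.23656531,  0.97151908, -0.01369406],
       [ 0.83534607, -0.2105648 , -0.5077986 ],
       [-0.49621951,  0.10868826, -0.86136697]]), 't': array([-0.16727037, -0.45198031,  1.42852759])}
[ 0.14652726 -0.47746934  0.2492159 ] [ 9.88939350e-01  1.48317445e-01 -1.46947602e-04 -9.36378820e-04] 0.1
```

View pics/top0.png

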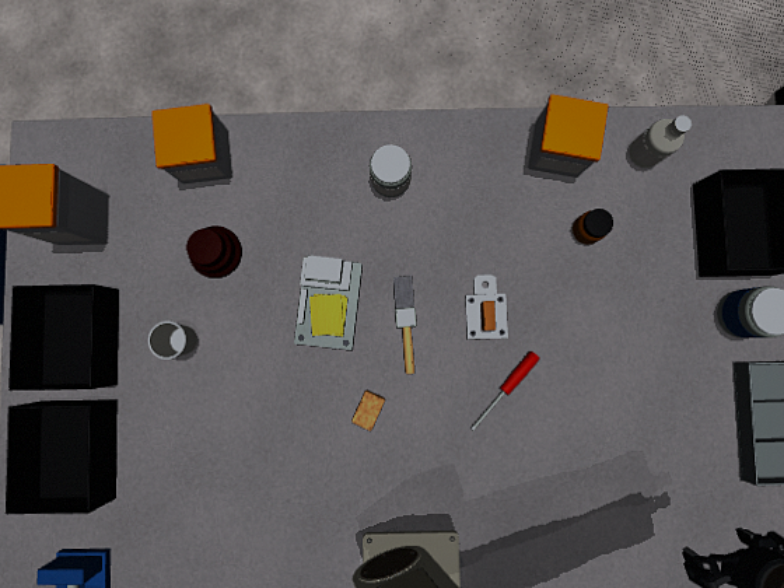

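View pics/scene0.png

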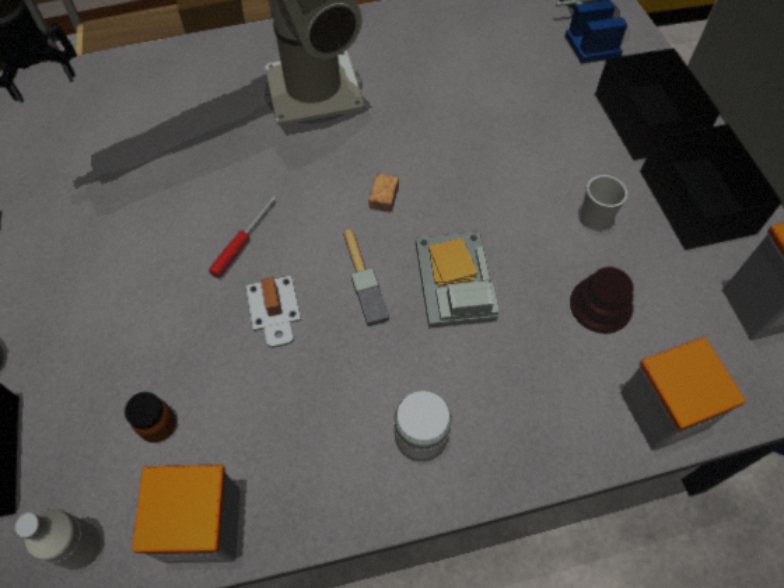

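The top view shows the jig at about (328,300) and the yellow stack at (328,315). The cover is at (487,310) with its hole at (485,284), the brush lies between them at (405,325), and the sanding block is at (368,410). Next I'll write the helpers and get coarse positions.

```bash
cat > h.py <<'E'
from workcell import bot
import numpy as np, cv2
from scipy.spatial.transform import Rotation as Ro
def shot(n,name,crop=None,scale=1):
    c=bot.calibration(n); im=bot.camera(n)[:,:,::-1]
    np.save(f"pics/{name}.npy",im); np.savez(f"pics/{name}_c.npz",**c)
    if crop: im=im[crop[1]:crop[3],crop[0]:crop[2]]
    cv2.imwrite(f"pics/{name}.png",cv2.resize(im,None,fx=scale,fy=scale,interpolation=cv2.INTER_CUBIC))
    return c
def p2w(c,uv,z):
    K=c['mtx']; d=np.array([float(c['k1']),0,0,0,0])
    s=cv2.undistortPoints(np.array(uv,float).reshape(-1,1,2),K,d).reshape(-1,2)
    r=np.c_[s,np.ones(len(s))]@c['R']; o=-c['R'].T@c['t']
    return o+r*((z-o[2])/r[:,2])[:,None]
def w2p(c,X):
    return cv2.projectPoints(np.array(X,float).reshape(-1,3),cv2.Rodrigues(c['R'])[0],c['t'],c['mtx'],np.array([float(c['k1']),0,0,0,0]))[0].reshape(-1,2)
def go(pos,yaw):
    "row (rotvec,shift in tool axes) to TCP pos, tool down, tool x at yaw"
    o=bot.get_obs(); R=Ro.from_quat(o['tool_rot'])
    T=Ro.from_euler('z',yaw)*Ro.from_euler('x',np.pi)
    d=R.inv().apply(np.array(pos)-o['eef_pos']); rv=(R.inv()*T).as_rotvec()
    print('at',o['eef_pos'].round(4),'row rv',rv.round(4),'d',d.round(4),'rows',max(np.linalg.norm(d)/.0625,np.linalg.norm(rv)/.188).round(1),'F',np.round(o['ft_force'],1),'t',o['clock'])
E
python3 - <<'E'
from h import *
c=bot.calibration("top"); s=1/1.4
f=lambda l,z:print(p2w(c,np.array(l)*s,z).round(3)[:,:2].tolist())
f([(295,345),(353,350),(362,262)],.02)
f([(310,293),(347,295),(345,336),(312,333)],.035)
f([(485,284),(466,338),(508,338),(466,294),(508,294)],.008)
go([.40,.07,.30],-.1)
w=bot.calibration("wrist");o=bot.get_obs()
C=-w['R'].T@w['t'];R=Ro.from_quat(o['tool_rot']).as_matrix();print(R.T@(C-o['eef_pos']),w['R']@R,w['mtx'])
E
```

```text
[[0.476, 0.226], [0.463, 0.108], [0.643, 0.087]]
[[0.58, 0.193], [0.574, 0.118], [0.492, 0.123], [0.499, 0.189]]
[[0.593, -0.166], [0.483, -0.123], [0.481, -0.21], [0.574, -0.126], [0.572, -0.213]]
at [ 0.1465 -0.4775  0.2492] row rv [-0.0019  0.0004  0.3977] d [ 0.4029 -0.4491 -0.0499] rows 9.7 F [ 0.3  0.8 -0. ] t 0.1
[ 0.07683813  0.00028522 -0.12357105] [[ 5.32923056e-04  9.99999618e-01  6.93185921e-04]
 [-9.53357662e-01  7.17299248e-04 -3.01842101e-01]
 [-3.01842483e-01 -4.99995494e-04  9.53357680e-01]] [[314.29844273   0.         276.22023306]
 [  0.         314.29844273 203.93036108]
 [  0.           0.           1.        ]]
```

```bash
python3 - <<'E'
from h import *
go([.48,-.168,.19],0)
E
```

```text
at [ 0.1465 -0.4775  0.2492] row rv [-0.0019  0.0003  0.2977] d [ 0.4096 -0.1979  0.0596] rows 7.3 F [ 0.3  0.8 -0. ] t 0.1
```

```bash
python3 jog.py '[[-0.002,0,0.1,0.0585,-0.0215,0,0.085],[-0.002,0,0.2,0.41,-0.198,0.0596,0.085],[-0.002,0,0.298,0.41,-0.198,0.0596,0.085],[-0.002,0,0.298,0.41,-0.198,0.0596,0.085],[-0.002,0,0.298,0.41,-0.198,0.0596,0.085],[-0.002,0,0.298,0.41,-0.198,0.0596,0.085],[-0.002,0,0.298,0.41,-0.198,0.0596,0.085],[-0.002,0,0.298,0.41,-0.198,0.0596,0.085],[-0.002,0,0.298,0.41,-0.198,0.0596,0.085],[-0.002,0,0.298,0.41,-0.198,0.0596,0.085]]'; python3 - <<'E'
from h import *
shot("wrist","w1",scale=1.4)
go([.50,.155,.19],-.1)
E
```

```text
clock: 1.35
eef_pos: [0.4798, -0.1687, 0.1901]
tool_rot: [1.0, -0.0, -0.0, 0.001]
ft_force: [0.4, -0.3, -0.2]
grip_width: 0.0849
grasp_force: 0.0
at [ 0.4798 -0.1691  0.1904] row rv [0.0021 0.0003 0.0985] d [ 1.970e-02 -3.242e-01 -3.000e-04] rows 5.2 F [ 0.1 -1.5  0.5] t 1.4
```

View pics/w1.png

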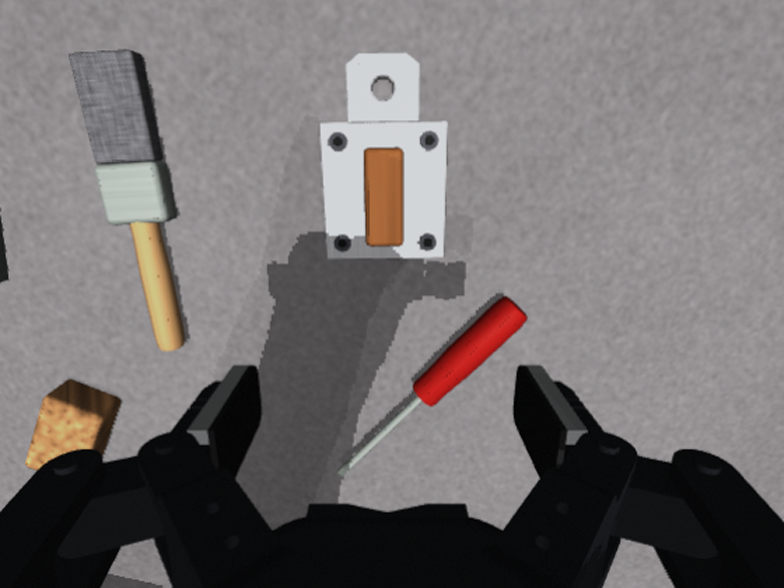

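The wrist view shows the cover clearly, with plate corners at (320,122), (447,122), (443,258) and (328,258), the hole at (382,88) and the handle top over (365..403, 149..245). The screwdriver lies behind it. On to the jig.

```bash
python3 jog.py '[[0.002,0,0.0985,0.0197,-0.3242,0,0.085],[0.002,0,0.0985,0.0197,-0.3242,0,0.085],[0.002,0,0.0985,0.0197,-0.3242,0,0.085],[0.002,0,0.0985,0.0197,-0.3242,0,0.085],[0.002,0,0.0985,0.0197,-0.3242,0,0.085],[0.002,0,0.0985,0.0197,-0.3242,0,0.085],[0.002,0,0.0985,0.0197,-0.3242,0,0.085]]'; python3 - <<'E'
from h import *
shot("wrist","w2",scale=1.4)
c=np.load("pics/w1_c.npz");s=1/1.4
P=p2w(c,np.array([(320,122),(447,122),(443,258),(328,258)])*s,.008);print(P.mean(0),P.round(4).tolist(),p2w(c,np.array([[382,88]])*s,.008))
H=p2w(c,np.array([(364,149),(403,149),(403,245),(366,245)])*s,.042);print(H.mean(0),H.round(4).tolist())
E
```

```text
clock: 2.28
eef_pos: [0.4967, 0.0052, 0.1897]
tool_rot: [1.0, -0.008, -0.001, -0.024]
ft_force: [1.0, -0.1, 0.7]
grip_width: 0.0853
grasp_force: 0.0
[ 0.52593098 -0.16783613  0.008     ] [[0.5715, -0.1259, 0.008], [0.5715, -0.2086, 0.008], [0.4803, -0.2095, 0.008], [0.4804, -0.1274, 0.008]] [[ 0.59184309 -0.16631192  0.008     ]]
[ 0.52612293 -0.16762285  0.042     ] [[0.555, -0.1559, 0.042], [0.555, -0.1789, 0.042], [0.4973, -0.1795, 0.042], [0.4973, -0.1562, 0.042]]
```

View pics/w2.png

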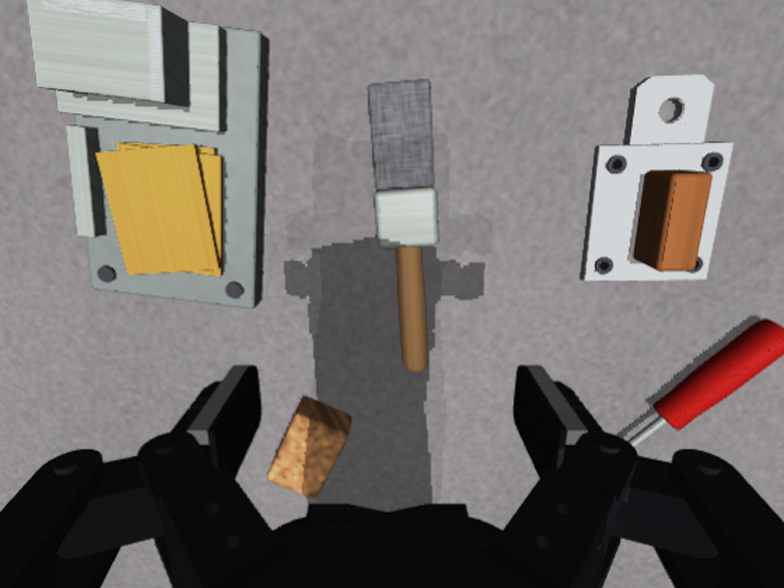

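The jig is visible at upper left in this view: front-right base corner at (257,306), back-fence front edge from (57,110) to (224,131), stack askew. The arm moved slower than expected, so I'll finish that move.

```bash
python3 jog.py '[[0,0,0.052,-0.004,-0.15,0,0.085],[0,0,0.052,-0.004,-0.15,0,0.085],[0,0,0.052,-0.004,-0.15,0,0.085],[0,0,0.052,-0.004,-0.15,0,0.085],[0,0,0.052,-0.004,-0.15,0,0.085],[0,0,0.052,-0.004,-0.15,0,0.085]]'; python3 - <<'E'
from h import *
shot("wrist","w3",scale=1.4)
E
```

```text
clock: 3.08
eef_pos: [0.4968, 0.0369, 0.1969]
tool_rot: [0.999, 0.01, -0.004, -0.049]
ft_force: [-0.3, -0.1, -0.1]
grip_width: 0.0854
grasp_force: 0.0
```

View pics/w3.png

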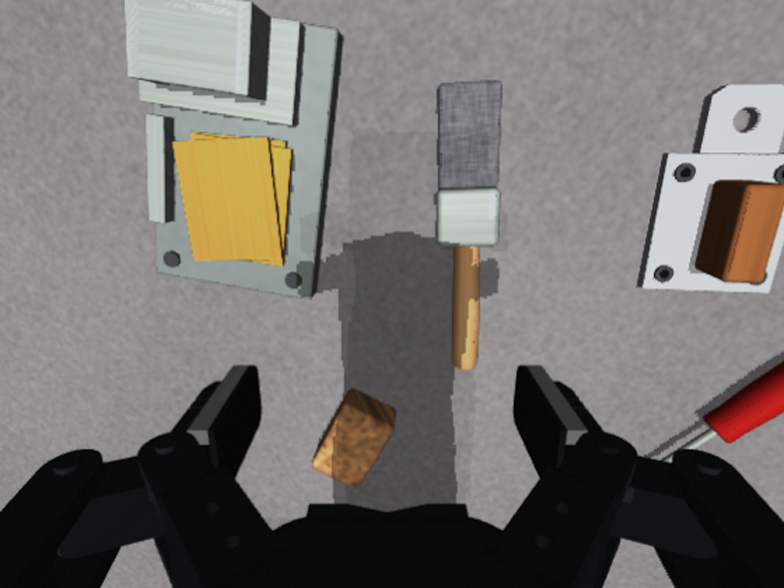

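```bash
python3 - <<'E'
from h import *
o=bot.get_obs();print(o['joint_pos'],o['tau'],Ro.from_quat(o['tool_rot']).as_matrix().round(3))
E
```

```text
[ 0.01850949  0.27106953 -0.09941961  1.20670096  0.09750872  3.1406161 ] [ 1.19636074e-02 -3.76785564e+01  2.42037123e+01  6.47443277e-02
  3.08270194e-01  3.59374440e-05] [[ 1.     0.019 -0.008]
 [ 0.019 -0.995  0.097]
 [-0.006 -0.097 -0.995]]
```
Joint 6 at limit 3.14. So j1=0.02, j6=3.14 → yaw 0. yaw = j1 - j6 + π? At start: j1=-1.273, j6=1.571; yaw = 0.298: -1.273+1.571=0.298. So yaw = j1 + j6 - ... now .0185+3.14=3.16?? yaw 0.019 → hmm. start: pos tool x at yaw 0.297. tool_rot [.989,.148]. Cover view yaw 0 with j1≈-.337: j6 → ? If yaw = j1+j6: j6=.337. If 3.14 now... yaw = j6 - ... Try yaw = j1 - j6 + c: start -1.273-1.571+c=.297→c=3.141; now .0185-3.14+3.14=.02 ✓.. So yaw = j1 - j6 + π; j6 = j1 + π - yaw ≤ 3.14 → yaw ≥ j1. j6≥-3.14. So yaw must be from j1 up to j1+2π. At jig j1 ≈ atan(.155/.54)=.28. yaw -0.1 infeasible → use yaw -0.1+π = 3.04 (half turn). Then camera faces backward (towards robot side). For cover at j1=-.31, yaw 0.012 is OK, then carrying the cover to jig yaw -0.1 with j1=.28: infeasible! So grasp cover with yaw π. Then camera is on robot side of the gripper. Fine. Rotate π now: ~17 rows=2s. Okay.

Joint 6 is at its limit, because yaw must be at least j1 on this arm. I'll turn to yaw ≈ 1.47, which puts the camera over the jig and suits the sideways push.

```bash
python3 - <<'E'
from h import *
go([.555,.07,.20],1.47)
E
```

```text
at [0.4968 0.0369 0.1969] row rv [-0.0843 -0.0656 -1.4496] d [ 0.0588 -0.0321 -0.0004] rows 7.7 F [ 0.3 -0.   0.4] t 3.125
```

```bash
python3 jog.py '[[-0.084,-0.066,-1.45,0.0588,-0.032,0,0.05],[-0.084,-0.066,-1.45,0.0588,-0.032,0,0.05],[-0.084,-0.066,-1.45,0.0588,-0.032,0,0.05],[-0.084,-0.066,-1.45,0.0588,-0.032,0,0.05],[-0.084,-0.066,-1.45,0.0588,-0.032,0,0.05],[-0.084,-0.066,-1.45,0.0588,-0.032,0,0.05],[-0.084,-0.066,-1.45,0.0588,-0.032,0,0.05],[-0.084,-0.066,-1.45,0.0588,-0.032,0,0.05],[-0.084,-0.066,-1.45,0.0588,-0.032,0,0.05]]'; python3 - <<'E'
from h import *
c=shot("wrist","w4",scale=1.4)
print(bot.get_obs()['tool_rot'])
E
```

```text
clock: 4.25
eef_pos: [0.5548, 0.0699, 0.1996]
tool_rot: [0.742, 0.67, -0.0, -0.0]
ft_force: [-0.7, -0.6, -0.7]
grip_width: 0.0504
grasp_force: 0.0
[ 7.42506856e-01  6.69838401e-01 -2.00989230e-04 -2.11784636e-04]
```

View pics/w4.png

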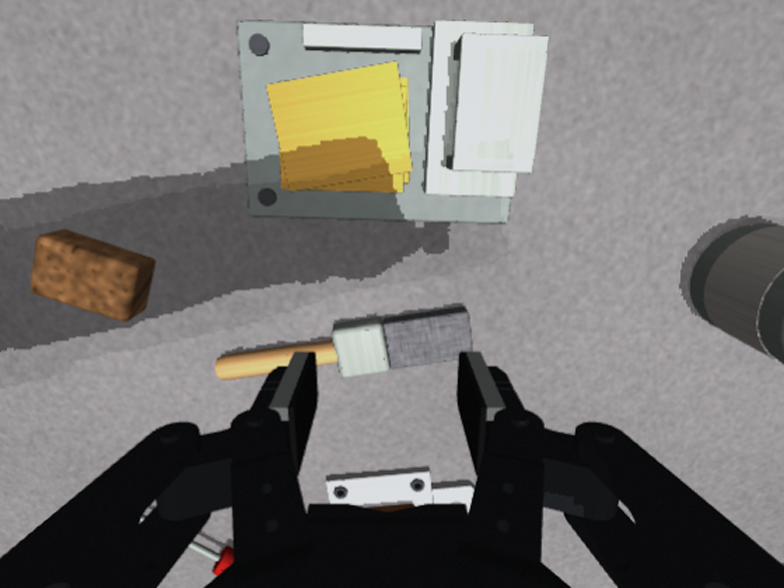

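The view shows the whole jig: base corners at (238,21), (249,215) and (508,222), back-fence top corners at (437,21), (427,193) and (515,195), lip corners at (548,37) and (531,172). The top blank's corners are (267,84), (397,62), (412,169) and (282,191). I'll fit the poses.

```bash
python3 - <<'E'
from h import *
from scipy.optimize import least_squares
c=np.load("pics/w4_c.npz")
J=np.array([(-80,48,20),(-80,-72,20),(100,-72,20),(40,48,33),(40,-52,33),(98,-52,33),(98,35,63),(98,-35,63)])/1e3
U=np.array([(238,21),(249,215),(508,222),(437,21),(427,193),(515,195),(548,37),(531,172)])/1.4
def W(p,X): 
    Y=X@Ro.from_euler('z',p[2]).as_matrix().T; return Y+[p[0],p[1],0]
r=least_squares(lambda p:(w2p(c,W(p,J))-U).ravel(),[.55,.15,-.1],loss='soft_l1')
print('jig',r.x.round(4),(r.fun.reshape(-1,2)).round(1).tolist())
np.save("jig.npy",r.x)
B=np.array([(-40,32,35),(40,32,35),(40,-32,35),(-40,-32,35)])/1e3
q=least_squares(lambda p:(w2p(c,W(p,B))-np.array([(267,84),(397,62),(412,169),(282,191)])/1.4).ravel(),[.55,.15,-.1])
Ri=Ro.from_euler('z',-r.x[2])
print('b3 in jig',Ri.apply(np.r_[q.x[:2]-r.x[:2],0])*1e3,q.x[2]-r.x[2],q.fun.round(1))
print('nearest edges', [Ri.apply(p2w(c,np.array([u])/1.4,z)[0]-np.r_[r.x[:2],0])*1e3 for u,z in (((405,80),.03),((402,192),.025),((409,182),.025))])
# y-push start: jig frame TCP (0,-82)
for jx,jy,z in((-3,-85,.08),(-3,-85,.043),(-3,-32-11,.043)):
    P=W(r.x,np.array([[jx,jy,0]])/1e3)[0]; go([P[0],P[1],z],r.x[2]+np.pi/2)
E
```

```text
jig [ 0.5516  0.1711 -0.1302] [[-1.9, -1.7], [-0.3, 1.3], [0.9, 1.6], [-1.1, -1.3], [-0.8, 1.0], [0.0, 1.4], [1.7, -1.4], [1.4, 0.4]]
b3 in jig [-15.69419181 -13.41657014   0.        ] 0.17133044668251612 [-1.9 -1.1 -0.2 -0.4 -1.2  2.2  3.5 -0.5]
nearest edges [array([23.75800406, 15.73249788, 30.        ]), array([ 24.74222192, -51.70187113,  25.        ]), array([ 29.11524336, -45.07540457,  25.        ])]
at [0.5549 0.0699 0.1996] row rv [-0.0006  0.      0.0274] d [ 0.0154 -0.019   0.1196] rows 2.0 F [ 0.2 -0.7  0.3] t 4.3
at [0.5549 0.0699 0.1996] row rv [-0.0006  0.      0.0274] d [ 0.0155 -0.0189  0.1566] rows 2.5 F [ 0.2 -0.7  0.3] t 4.3
at [0.5549 0.0699 0.1996] row rv [-0.0006  0.      0.0274] d [ 0.0574 -0.0178  0.1566] rows 2.7 F [ 0.2 -0.7  0.3] t 4.3
```

```bash
python3 jog.py '[[0,0,0.0274,0.024,-0.026,0.05,0.04],[0,0,0.0274,0.024,-0.026,0.11,0.04],[0,0,0.0274,0.024,-0.026,0.15,0.04],[0,0,0.0274,0.024,-0.026,0.154,0.04]]'; python3 jog.py '[[0,0,0,0,0,0.003,0.04],[0,0,0,0,0,0.006,0.04]]';python3 jog.py '[[0,0,0,0,0,0.002,0.04],[0,0,0,0,0,0.002,0.04]]'
```

```text
clock: 4.8
eef_pos: [0.5286, 0.0958, 0.0427]
tool_rot: [0.751, 0.66, -0.003, -0.002]
ft_force: [0.7, 0.0, -0.0]
grip_width: 0.04
grasp_force: 0.0
clock: 5.05
eef_pos: [0.5334, 0.0966, 0.0417]
tool_rot: [0.751, 0.66, 0.002, 0.001]
ft_force: [0.3, -0.5, -0.6]
grip_width: 0.0402
grasp_force: 0.0
clock: 5.3
eef_pos: [0.5319, 0.0964, 0.0384]
tool_rot: [0.751, 0.66, 0.0, 0.0]
ft_force: [-0.4, -0.7, -0.4]
grip_width: 0.04
grasp_force: 0.0
```

```bash
python3 jog.py '[[0,0,0,0,0,0.0015,0.04],[0,0,0,0,0,0.0015,0.04]]';python3 jog.py '[[0,0,0,0,0,0.002,0.04],[0,0,0,0,0,0.002,0.04]]'
```

```text
clock: 5.55
eef_pos: [0.532, 0.0965, 0.0372]
tool_rot: [0.751, 0.661, 0.0, 0.0]
ft_force: [-0.9, -0.3, 5.3]
grip_width: 0.0403
grasp_force: 2.6
clock: 5.8
eef_pos: [0.532, 0.0965, 0.037]
tool_rot: [0.751, 0.661, 0.001, 0.0]
ft_force: [-6.1, -2.2, 16.9]
grip_width: 0.0401
grasp_force: 8.4
```

```bash
python3 jog.py '[[0,0,0,0,0,-0.0045,0.04],[0,0,0,0.006,0,-0.0045,0.04],[0,0,0,0.012,0,-0.0045,0.04],[0,0,0,0.018,0,-0.0045,0.04],[0,0,0,0.024,0,-0.0045,0.04],[0,0,0,0.028,0,-0.0045,0.04],[0,0,0,0.031,0,-0.0045,0.04],[0,0,0,0.031,0,-0.0045,0.04]]'; python3 jog.py '[[0,0,0,0.002,0,0,0.04],[0,0,0,0.002,0,0,0.04]]'
```

```text
clock: 6.8
eef_pos: [0.5344, 0.1262, 0.0382]
tool_rot: [0.751, 0.66, -0.002, 0.0]
ft_force: [-1.4, -5.2, 1.5]
grip_width: 0.0401
grasp_force: 2.8
clock: 7.05
eef_pos: [0.5345, 0.1276, 0.0382]
tool_rot: [0.751, 0.66, -0.002, 0.001]
ft_force: [-1.4, -6.8, 2.5]
grip_width: 0.0401
grasp_force: 3.6
```

```bash
python3 jog.py '[[0,0,0,0.002,0,0,0.04],[0,0,0,0.003,0,0,0.04],[0,0,0,0.003,0,0,0.04]]'; python3 jog.py '[[0,0,0,0.0015,0,0,0.04],[0,0,0,0.003,0,0,0.04],[0,0,0,0.003,0,0,0.04]]'
```

```text
clock: 7.42
eef_pos: [0.5342, 0.1285, 0.0382]
tool_rot: [0.751, 0.66, -0.004, 0.002]
ft_force: [-3.4, -12.1, 4.7]
grip_width: 0.0401
grasp_force: 6.4
clock: 7.8
eef_pos: [0.5334, 0.1303, 0.038]
tool_rot: [0.752, 0.66, -0.006, 0.002]
ft_force: [-5.9, -16.0, 7.5]
grip_width: 0.04
grasp_force: 8.0
```

```bash
cat >> h.py <<'E'
jig=lambda: np.load("jig.npy")
def J2W(x,y,z):
    p=jig(); return np.r_[p[:2],0]+Ro.from_euler('z',p[2]).apply([x/1e3,y/1e3,z])
def W2J(P):
    p=jig(); return Ro.from_euler('z',-p[2]).apply(np.array(P)-np.r_[p[:2],0])*1e3
E
python3 jog.py '[[0,0,0,-0.025,0,0,0.04],[0,0,0,-0.025,0,-0.05,0.04],[0,0,0,-0.025,0,-0.06,0.04]]'; python3 - <<'E'
from h import *
print(W2J(bot.get_obs()['eef_pos']))
go(J2W(-84,-3,.085),np.pi+jig()[2])
E
```

```text
clock: 8.18
eef_pos: [0.5357, 0.1114, 0.1018]
tool_rot: [0.751, 0.661, 0.003, 0.001]
ft_force: [0.2, -0.0, 0.2]
grip_width: 0.0402
grasp_force: 0.0
[ -7.96790521 -61.20051368 101.79221426]
at [0.5357 0.1114 0.1018] row rv [ 7.1000e-03  1.2000e-03 -1.5684e+00] d [ 0.0583 -0.076   0.0166] rows 8.3 F [ 0.2 -0.   0.2] t 8.175
```

```bash
python3 jog.py '[[0,0,-1.568,0.0583,-0.076,0,0.04],[0,0,-1.568,0.0583,-0.076,0,0.04],[0,0,-1.568,0.0583,-0.076,0,0.04],[0,0,-1.568,0.0583,-0.076,0,0.04],[0,0,-1.568,0.0583,-0.076,0,0.04],[0,0,-1.568,0.0583,-0.076,0,0.04],[0,0,-1.568,0.0583,-0.076,0,0.04],[0,0,-1.568,0.0583,-0.076,0,0.04],[0,0,-1.568,0.0583,-0.076,0,0.04],[0,0,-1.568,0.0583,-0.076,0,0.04]]'; python3 - <<'E'
from h import *
print(W2J(bot.get_obs()['eef_pos']))
go(J2W(-84,-3,.039),np.pi+jig()[2])
E
```

```text
clock: 9.43
eef_pos: [0.465, 0.1785, 0.0983]
tool_rot: [0.065, 0.998, 0.0, -0.001]
ft_force: [-0.3, 0.1, 0.9]
grip_width: 0.04
grasp_force: 0.0
[-86.77854525  -3.89262107  98.29658161]
at [0.465  0.1785 0.0983] row rv [ 0.0007 -0.0011 -0.0005] d [-0.0028  0.0009  0.0593] rows 0.9 F [-0.3  0.1  0.9] t 9.425
```

```bash
python3 jog.py '[[0,0,0,0.002,0.001,0.05,0.04],[0,0,0,0.002,0.001,0.059,0.04],[0,0,0,-0.005,0.001,0.059,0.04],[0,0,0,-0.011,0.001,0.059,0.04],[0,0,0,-0.017,0.001,0.059,0.04],[0,0,0,-0.023,0.001,0.059,0.04],[0,0,0,-0.029,0.001,0.059,0.04],[0,0,0,-0.033,0.001,0.059,0.04],[0,0,0,-0.033,0.001,0.059,0.04]]';python3 jog.py '[[0,0,0,-0.002,0,0,0.04],[0,0,0,-0.003,0,0,0.04],[0,0,0,-0.003,0,0,0.04]]'; python3 - <<'E'
from h import *
print(W2J(bot.get_obs()['eef_pos']))
E
```

```text
clock: 10.55
eef_pos: [0.4969, 0.1746, 0.04]
tool_rot: [0.065, 0.998, 0.0, -0.002]
ft_force: [-5.0, 1.2, 5.3]
grip_width: 0.0403
grasp_force: 3.7
clock: 10.92
eef_pos: [0.4992, 0.1743, 0.04]
tool_rot: [0.065, 0.998, 0.0, -0.002]
ft_force: [-7.5, 0.4, 5.7]
grip_width: 0.0405
grasp_force: 4.5
[-52.38538074  -3.66216059  39.98562585]
```

```bash
python3 jog.py '[[0,0,0,-0.001,0,0,0.04],[0,0,0,-0.002,0,0,0.04],[0,0,0,-0.002,0,0,0.04]]';python3 jog.py '[[0,0,0,-0.001,0,0,0.04],[0,0,0,-0.002,0,0,0.04],[0,0,0,-0.002,0,0,0.04]]'; python3 - <<'E'
from h import *
print(W2J(bot.get_obs()['eef_pos']))
E
```

```text
clock: 11.3
eef_pos: [0.5002, 0.1741, 0.04]
tool_rot: [0.065, 0.998, 0.0, -0.003]
ft_force: [-9.6, 1.4, 8.0]
grip_width: 0.0398
grasp_force: 5.8
clock: 11.68
eef_pos: [0.5003, 0.1741, 0.0399]
tool_rot: [0.065, 0.998, 0.001, -0.005]
ft_force: [-13.8, 2.0, 13.0]
grip_width: 0.0398
grasp_force: 8.3
[-51.2186871   -3.68683235  39.94360044]
```

X is seated: it stalled at -51.2 against a predicted -51. The last y step was still creeping, so I'll go back for a second y tap, looking from there first.

```bash
python3 jog.py '[[0,0,0,0.02,0,0,0.04],[0,0,0,0.02,0,-0.05,0.04],[0,0,0,0.02,0,-0.06,0.04]]'; python3 - <<'E'
from h import *
go(J2W(-3,-75,.10),np.pi/2+jig()[2])
E
```

```text
clock: 12.05
eef_pos: [0.4883, 0.177, 0.1032]
tool_rot: [0.065, 0.998, 0.001, 0.003]
ft_force: [-0.2, 0.4, -1.0]
grip_width: 0.0395
grasp_force: 0.0
at [0.4883 0.177  0.1032] row rv [0.0077 0.003  1.5703] d [-0.0606 -0.0726  0.0034] rows 8.4 F [-0.2  0.4 -1. ] t 12.05
```

```bash
python3 jog.py '[[0,0,1.57,-0.0606,-0.0726,0,0.04],[0,0,1.57,-0.0606,-0.0726,0,0.04],[0,0,1.57,-0.0606,-0.0726,0,0.04],[0,0,1.57,-0.0606,-0.0726,0,0.04],[0,0,1.57,-0.0606,-0.0726,0,0.04],[0,0,1.57,-0.0606,-0.0726,0,0.04],[0,0,1.57,-0.0606,-0.0726,0,0.04],[0,0,1.57,-0.0606,-0.0726,0,0.04],[0,0,1.57,-0.0606,-0.0726,0,0.04],[0,0,1.57,-0.0606,-0.0726,0,0.04]]'; python3 - <<'E'
from h import *
shot("wrist","w5",crop=(80,0,480,300),scale=2)
print(W2J(bot.get_obs()['eef_pos']));go(J2W(-3,-65,.039),np.pi/2+jig()[2])
E
```

```text
clock: 13.3
eef_pos: [0.5364, 0.096, 0.0995]
tool_rot: [0.751, 0.66, -0.0, 0.0]
ft_force: [-0.7, 0.6, -0.2]
grip_width: 0.0402
grasp_force: 0.0
[ -5.47995415 -76.37246608  99.45660577]
at [0.5362 0.0961 0.0995] row rv [-0.0001  0.0003  0.0013] d [0.0114 0.0025 0.0605] rows 1.0 F [-0.9 -0.3  0.6] t 13.35
```

View pics/w5.png

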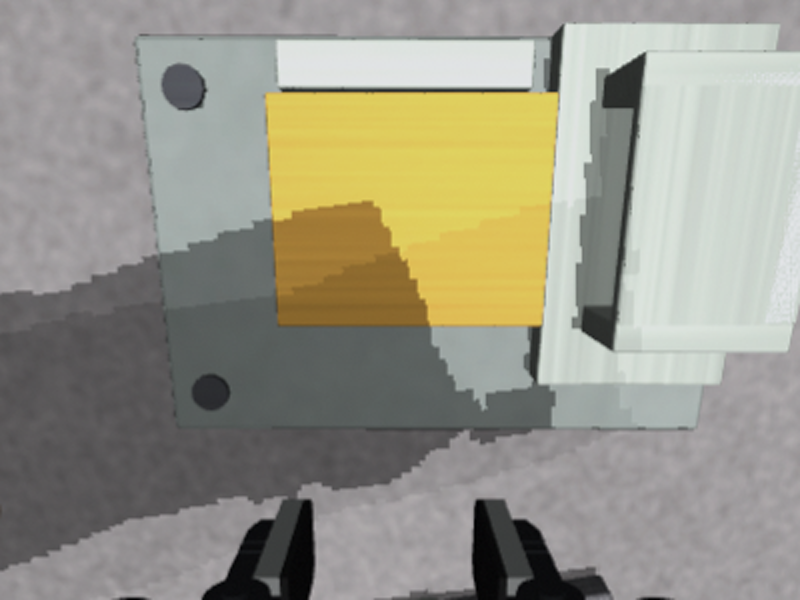

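The stack edges now line up and touch the back fence at x≈555. A sliver of about 1 mm remains at the side fence (rows 87–93). I'll refit the jig pose from these corners and tap y again.

```bash
python3 - <<'E'
from h import *
from scipy.optimize import least_squares
c=np.load("pics/w5_c.npz")
J=np.array([(-80,48,20),(-80,-72,20),(100,-72,20),(40,48,33),(40,-52,33),(98,-52,33),(98,48,33),(-37,44,33),(33,44,33),(33,32,33),(-37,32,33),(52,35,63),(52,-35,63),(98,-35,63)])/1e3
U=np.array([(137,37),(178,428),(695,430),(566,24),(537,382),(720,384),(779,25),(276,41),(534,41),(531,88),(279,88),(646,52),(614,351),(790,351)])/2+[80,0]
def W(p,X): 
    Y=X@Ro.from_euler('z',p[2]).as_matrix().T; return Y+p[[0,1,3]]
r=least_squares(lambda p:(w2p(c,W(p,J))-U).ravel(),[.55,.15,-.1,0],loss='soft_l1')
print('jig',r.x.round(4),(r.fun.reshape(-1,2)).round(1).tolist())
B=np.array([(-40,32,35),(40,32,35),(40,-32,35),(-40,-32,35)])/1e3
q=least_squares(lambda p:(w2p(c,W(np.r_[p,r.x[3]],B))-np.array([(266,94),(557,94),(542,326),(278,326)])/2-[-0+80,0]).ravel(),[.55,.15,-.1])
print(Ro.from_euler('z',-r.x[2]).apply(np.r_[q.x[:2]-r.x[:2],0])*1e3,q.x[2]-r.x[2],q.fun.round(1))
E
python3 jog.py '[[0,0,0,0.006,0.003,0.03,0.04],[0,0,0,0.011,0.003,0.06,0.04],[0,0,0,0.016,0.003,0.06,0.04],[0,0,0,0.023,0.003,0.06,0.04],[0,0,0,0.03,0.003,0.06,0.04],[0,0,0,0.034,0.003,0.06,0.04],[0,0,0,0.036,0.003,0.06,0.04],[0,0,0,0.036,0.003,0.06,0.04]]';  python3 jog.py '[[0,0,0,0.001,0,0,0.04],[0,0,0,0.002,0,0,0.04],[0,0,0,0.002,0,0,0.04]]'
```

```text
jig [ 0.5517  0.171  -0.1302 -0.0023] [[-0.8, -0.6], [-0.0, 0.3], [1.5, -0.3], [-1.3, -0.1], [-0.0, 0.6], [0.1, -0.3], [0.3, -0.6], [0.8, -0.3], [1.2, -0.1], [1.1, 0.9], [0.5, 0.7], [-0.6, -0.1], [-1.0, 0.0], [-1.4, 0.1]]
[-0.58424501 -1.40527962  0.        ] 0.0020852032028426115 [-0.2  0.1  0.3 -0.  -0.5 -0.1  0.3  0. ]
clock: 14.35
eef_pos: [0.5433, 0.1294, 0.04]
tool_rot: [0.752, 0.659, -0.002, 0.002]
ft_force: [-0.4, -7.5, 3.0]
grip_width: 0.0401
grasp_force: 3.4
clock: 14.72
eef_pos: [0.5433, 0.1295, 0.04]
tool_rot: [0.752, 0.659, -0.003, 0.003]
ft_force: [-1.2, -12.0, 6.4]
grip_width: 0.0399
grasp_force: 5.7
```

```bash
python3 jog.py '[[0,0,0,0.002,0,0,0.04],[0,0,0,0.003,0,0,0.04],[0,0,0,0.003,0,0,0.04]]'; python3 jog.py '[[0,0,0,-0.025,0,0,0.06],[0,0,0,-0.025,0,-0.05,0.085],[0,0,0,-0.025,0,-0.08,0.085]]'; python3 - <<'E'
from h import *
shot("wrist","w6",crop=(150,0,430,210),scale=2.8)
go([.526,-.168,.13],np.pi+.012)
E
```

```text
clock: 15.1
eef_pos: [0.5432, 0.1296, 0.04]
tool_rot: [0.753, 0.658, -0.005, 0.005]
ft_force: [-2.9, -18.5, 8.0]
grip_width: 0.0399
grasp_force: 9.4
clock: 15.48
eef_pos: [0.5417, 0.1117, 0.1217]
tool_rot: [0.752, 0.66, 0.001, 0.0]
ft_force: [1.0, 0.9, -0.7]
grip_width: 0.0851
grasp_force: 0.0
at [0.5439 0.1124 0.1258] row rv [ 0.0085  0.0042 -1.7128] d [-0.2803  0.0186 -0.0049] rows 9.1 F [ 1.4 -0.1  2.1] t 15.525
```

View pics/w6.png

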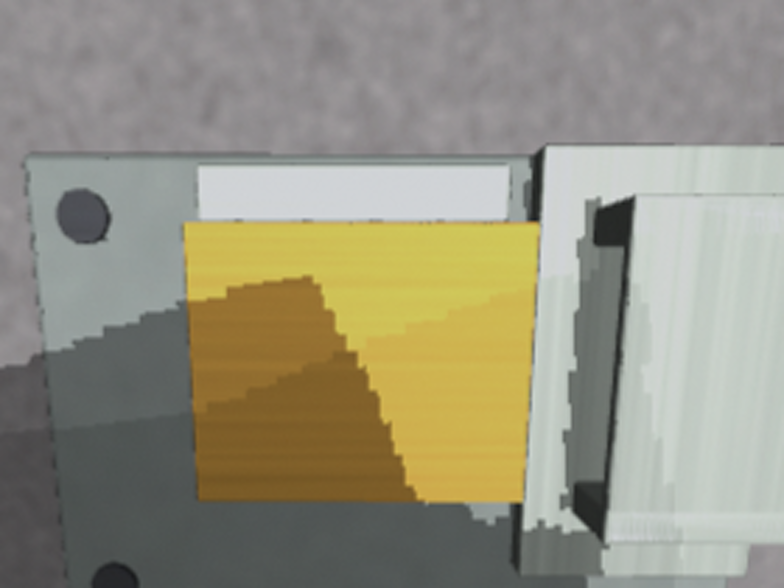

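The stack is flush with the side fence (row 220) and the back fence (column 540), and its edges are aligned. Now to the cover.

```bash
python3 jog.py '[[0,0,-1.713,-0.28,0.0186,-0.005,0.085],[0,0,-1.713,-0.28,0.0186,-0.005,0.085],[0,0,-1.713,-0.28,0.0186,-0.005,0.085],[0,0,-1.713,-0.28,0.0186,-0.005,0.085],[0,0,-1.713,-0.28,0.0186,-0.005,0.085],[0,0,-1.713,-0.28,0.0186,-0.005,0.085],[0,0,-1.713,-0.28,0.0186,-0.005,0.085],[0,0,-1.713,-0.28,0.0186,-0.005,0.085],[0,0,-1.713,-0.28,0.0186,-0.005,0.085],[0,0,-1.713,-0.28,0.0186,-0.005,0.085]]'; python3 - <<'E'
from h import *
go([.526,-.168,.031],np.pi+.012)
E
```

```text
clock: 16.77
eef_pos: [0.5232, -0.168, 0.1247]
tool_rot: [-0.008, 1.0, 0.0, -0.0]
ft_force: [-0.4, 0.1, -1.1]
grip_width: 0.0845
grasp_force: 0.0
at [ 0.5232 -0.168   0.1247] row rv [ 0.0003 -0.0002  0.0045] d [-0.0028 -0.0001  0.0937] rows 1.5 F [-0.4  0.1 -1.1] t 16.775
```

```bash
python3 jog.py '[[0,0,0.004,-0.003,0,0.05,0.05],[0,0,0.004,-0.003,0,0.08,0.05],[0,0,0.004,-0.003,0,0.0935,0.05],[0,0,0.004,-0.003,0,0.0935,0.02],[0,0,0.004,-0.003,0,0.0935,0.0],[0,0,0.004,-0.003,0,0.0935,0.0],[0,0,0.004,-0.003,0,0.0935,0.0],[0,0,0.004,-0.003,0,0.0935,0.0],[0,0,0.004,-0.003,0,0.0935,0.0]]'
```

```text
clock: 17.9
eef_pos: [0.5267, -0.1684, 0.032]
tool_rot: [-0.004, 1.0, -0.0, 0.001]
ft_force: [-1.2, -0.2, 4.2]
grip_width: 0.0228
grasp_force: 61.8
```

```bash
python3 jog.py '[[0,0,0,0,0,-0.05,0],[0,0,0,0,0,-0.11,0],[0,0,0,0,0,-0.11,0],[0,0,0,0,0,-0.11,0]]'; python3 - <<'E'
from h import *
shot("wrist","w7",scale=1.4)
go(J2W(-75,0,.14),np.pi+jig()[2])
E
```

```text
clock: 18.4
eef_pos: [0.5254, -0.168, 0.1403]
tool_rot: [-0.004, 1.0, 0.0, -0.001]
ft_force: [0.6, 0.4, -3.9]
grip_width: 0.0233
grasp_force: 61.1
at [ 0.5246 -0.1677  0.1393] row rv [ 0.0009 -0.0041  0.1387] d [ 4.45e-02  3.49e-01 -1.00e-04] rows 5.6 F [-0.4  0.1 -3.4] t 18.45
```

View pics/w7.png

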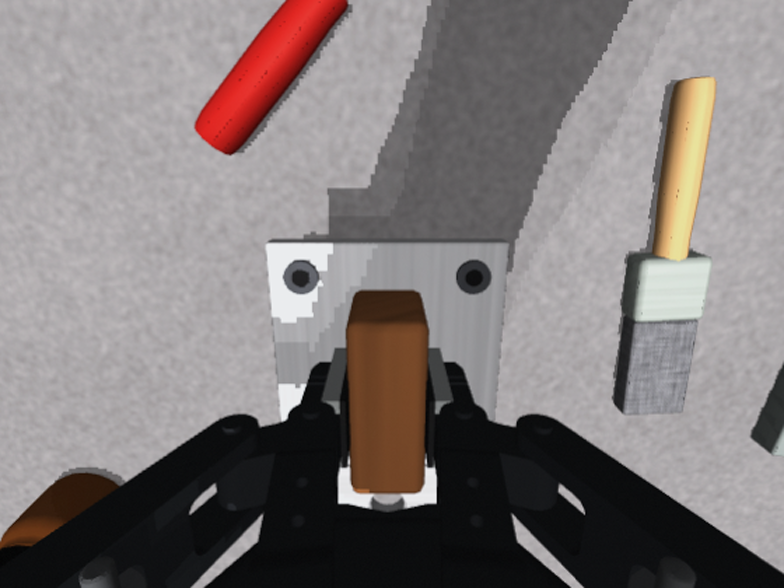

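The cover hangs level in the grip, with its rear plate edge at row 241 from (267,241) to (508,241). The hole is just visible at (388,500). I'll measure its in-hand offset and carry it over.

```bash
python3 - <<'E'
from h import *
c=np.load("pics/w7_c.npz");o=bot.get_obs()
for z in(.113,.115,.117):
    P=p2w(c,np.array([(267,241),(508,241)])/1.4,z);print(z,np.linalg.norm(P[0]-P[1]),np.arctan2(*(P[0]-P[1])[:2]),P.mean(0)[:2]+[.046,0]-o['eef_pos'][:2])
E
python3 jog.py '[[0,0,0.139,0.044,0.349,0,0],[0,0,0.139,0.044,0.349,0,0],[0,0,0.139,0.044,0.349,0,0],[0,0,0.139,0.044,0.349,0,0],[0,0,0.139,0.044,0.349,0,0],[0,0,0.139,0.044,0.349,0,0],[0,0,0.139,0.044,0.349,0,0],[0,0,0.139,0.044,0.349,0,0],[0,0,0.139,0.044,0.349,0,0]]'; python3 - <<'E'
from h import *
print(W2J(bot.get_obs()['eef_pos']))
go(J2W(-70,0,.078),np.pi+jig()[2])
E
```

```text
0.113 0.08401260265193594 3.1328950242899 [ 0.00059412 -0.00058592]
0.115 0.08289993124611526 3.1328950242898994 [ 0.00017997 -0.00059584]
0.117 0.08178725984029456 3.1328950242899 [-0.00023417 -0.00060575]
clock: 19.58
eef_pos: [0.4788, 0.179, 0.1403]
tool_rot: [0.066, 0.998, -0.001, -0.001]
ft_force: [-0.5, 0.7, -3.1]
grip_width: 0.0234
grasp_force: 61.2
[-73.14697135  -1.58124237 140.30539139]
at [0.4788 0.179  0.1403] row rv [-0.0013 -0.0021 -0.0022] d [-0.0033  0.0017  0.0623] rows 1.0 F [-0.5  0.7 -3.1] t 19.575
```

```bash
python3 jog.py '[[0,0,-0.002,-0.003,0.0017,0.04,0],[0,0,-0.002,-0.003,0.0017,0.0623,0],[0,0,-0.002,-0.003,0.0017,0.0623,0],[0,0,-0.002,-0.003,0.0017,0.0623,0]]'; python3 - <<'E'
from h import *
print(W2J(bot.get_obs()['eef_pos']))
go(J2W(-35,0,.078),np.pi+jig()[2])
E
```

```text
clock: 20.08
eef_pos: [0.4832, 0.1812, 0.0798]
tool_rot: [0.065, 0.998, 0.0, 0.0]
ft_force: [-0.3, -0.1, -2.2]
grip_width: 0.0231
grasp_force: 61.1
[-69.08944846   1.1131333   79.75396851]
at [0.4832 0.1812 0.0798] row rv [0.0005 0.0008 0.0002] d [-0.0341 -0.0011  0.0018] rows 0.5 F [-0.3 -0.1 -2.2] t 20.075
```

```bash
python3 jog.py '[[0,0,0,-0.015,-0.001,0.001,0],[0,0,0,-0.03,-0.001,0.001,0],[0,0,0,-0.039,-0.001,0.001,0],[0,0,0,-0.039,-0.001,0.001,0],[0,0,0,-0.039,-0.001,0.001,0]]'; python3 - <<'E'
from h import *
print(W2J(bot.get_obs()['eef_pos']))
go(J2W(0,0,.078),np.pi+jig()[2])
E
```

```text
clock: 20.7
eef_pos: [0.5206, 0.1756, 0.0779]
tool_rot: [0.064, 0.998, -0.0, -0.0]
ft_force: [0.0, 0.1, -2.7]
grip_width: 0.0232
grasp_force: 61.1
[-31.32272499   0.47400281  77.87283721]
at [0.5206 0.1756 0.0779] row rv [-0.0002 -0.001   0.0017] d [-0.0313 -0.0005 -0.0002] rows 0.5 F [ 0.   0.1 -2.7] t 20.7
```

```bash
python3 jog.py '[[0,0,0,-0.008,-0.0005,0,0],[0,0,0,-0.016,-0.0005,0,0],[0,0,0,-0.024,-0.0005,0,0],[0,0,0,-0.031,-0.0005,0,0],[0,0,0,-0.031,-0.0005,0,0],[0,0,0,-0.031,-0.0005,0,0]]'; python3 - <<'E'
from h import *
print(W2J(bot.get_obs()['eef_pos']))
go(J2W(0,0,.078),np.pi+jig()[2])
E
```

```text
clock: 21.45
eef_pos: [0.5514, 0.1711, 0.0777]
tool_rot: [0.064, 0.998, -0.0, -0.001]
ft_force: [0.3, -0.1, -3.5]
grip_width: 0.0228
grasp_force: 61.1
[-2.20508216e-01  2.16097032e-02  7.77098344e+01]
at [0.5514 0.1711 0.0777] row rv [-0.0003 -0.001   0.0015] d [-0.0002 -0.     -0.0003] rows 0.0 F [ 0.3 -0.1 -3.5] t 21.45
```

Free travel so far with no contact. Lowering now, watching the force.

```bash
python3 jog.py '[[0,0,0,0,0,0.002,0],[0,0,0,0,0,0.004,0],[0,0,0,0,0,0.004,0]]';python3 jog.py '[[0,0,0,0,0,0.001,0],[0,0,0,0,0,0.002,0],[0,0,0,0,0,0.002,0]]'
```

```text
clock: 21.82
eef_pos: [0.5513, 0.1712, 0.0736]
tool_rot: [0.064, 0.998, -0.0, -0.0]
ft_force: [0.3, -0.4, -2.2]
grip_width: 0.0231
grasp_force: 61.1
clock: 22.2
eef_pos: [0.5516, 0.1712, 0.0718]
tool_rot: [0.064, 0.998, -0.0, -0.0]
ft_force: [0.1, 0.0, -3.0]
grip_width: 0.0229
grasp_force: 61.1
```

```bash
python3 jog.py '[[0,0,0,0,0,0.0015,0],[0,0,0,0,0,0.003,0],[0,0,0,0,0,0.003,0]]';python3 jog.py '[[0,0,0,0,0,0.0015,0],[0,0,0,0,0,0.003,0],[0,0,0,0,0,0.003,0]]'
```

```text
clock: 22.58
eef_pos: [0.5515, 0.1712, 0.0687]
tool_rot: [0.064, 0.998, -0.0, -0.0]
ft_force: [-0.1, -0.8, -2.5]
grip_width: 0.0228
grasp_force: 61.1
clock: 22.95
eef_pos: [0.5517, 0.1713, 0.067]
tool_rot: [0.064, 0.998, 0.0, 0.0]
ft_force: [-1.6, 0.3, 5.0]
grip_width: 0.0231
grasp_force: 62.2
```

Seated at exactly the predicted height. Pressing firmly.

```bash
python3 jog.py '[[0,0,0,0,0,0.001,0],[0,0,0,0,0,0.002,0],[0,0,0,0,0,0.002,0],[0,0,0,0,0,0.002,0]]'
```

```text
clock: 23.45
eef_pos: [0.5517, 0.1713, 0.067]
tool_rot: [0.064, 0.998, 0.0, 0.001]
ft_force: [-7.0, -1.1, 16.0]
grip_width: 0.0234
grasp_force: 63.9
```

```bash
python3 jog.py '[[0,0,0,0.0005,0,0.001,0],[0,0,0,0.0005,0,0.002,0],[0,0,0,0.0005,0,0.0025,0],[0,0,0,0.0005,0,0.0025,0]]';  python3 - <<'E'
from h import *
shot("wrist","w8",scale=1.4)
print(W2J(bot.get_obs()['eef_pos']),bot.get_obs()['ft_force'])
E
```

```text
clock: 23.95
eef_pos: [0.5518, 0.1713, 0.0669]
tool_rot: [0.064, 0.998, 0.0, 0.002]
ft_force: [-10.7, -3.1, 28.8]
grip_width: 0.0229
grasp_force: 65.6
[ 0.12838135  0.18776228 66.91862071] [-10.49887443  -3.52438167  29.39827999]
```

View pics/w8.png

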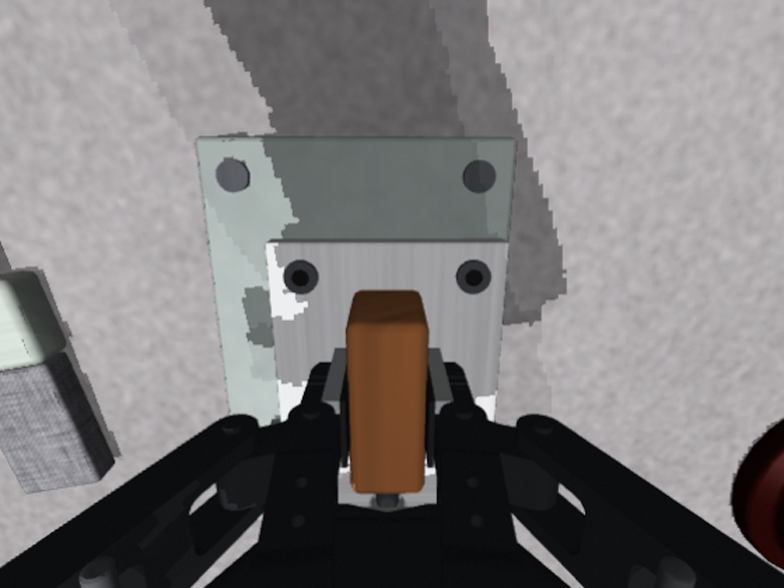

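The cover lies flat and square on the stack, its rear edge at row 241 parallel to the base edge at row 138. It hasn't slipped in the grip, and it is pressed at 29 N. Handing in.

```bash
python3 -c "
from workcell import bot
print(bot.job_done())"
```

```text
the job is handed in; nothing more can be done
None
```

I tapped the blanks flush against both fences, slid the cover under the lip and seated it on the pin at the predicted height. I handed in at about 24 s with the handle still gripped and the cover pressed down at about 29 N; the hand-in call gave no verdict.

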